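# Shift the welding positioner's gearstick from second to third

## Task

The bench welding positioner's gearbox is in second gear: change it to third by pushing the gearstick with the fingertips: forward, away from the robot, out of second into neutral, across to the right-hand leg of the gate, then forward until it is fully home in the third slot, and leave it there. On the way do not run the stick into first or fourth; push it gently from outside, without gripping or forcing it, and do not disturb the loose things standing around.

Things in the scene. Friction and masses are not known exactly. Their poses are not given: they have to be found in the camera images.
- positioner: Bench welding positioner: grey machine fixed to the bench, 470 wide, about 350 deep; gearbox with gearstick at its right, turntable at its left. Place and yaw differ each time. Origin on the bench straight below the gate's centre; x axis = forward (away from the operator, who stands on the robot's side), y axis = left, z up. Gearbox cover 105 above the bench, motor behind it up to 150.
- gate_centre (a point): Centre of the steel gate plate, upper face, 137 above the bench; axes as the machine's. Plate 104 (x) by 118 (y), 6 thick. H-shaped opening: two legs along x, 17 left and 17 right of the centre, 19 wide, ending 27 forward and rearward; neutral channel along y, 21 wide. Slots: first left forward, second left rearward, third right forward, fourth right rearward; 1 to 4 punched dots beside them.
- turntable (a point): Centre of the turntable's upper face, 154 above the bench, 215 left of the gate. Round steel plate, diameter 210, fixed; a flanged pipe (diameter 60, top 222 above the bench) stands clamped at its middle.
- gearstick: The gearstick: steel rod of diameter 14 coming up through the gate, with a black pear-shaped knob (42 across at its widest, 55 high). Origin at its pivot, 69 below the gate's upper face; z axis up along the rod. Friction keeps it where it is left (about 5 N at the knob moves it); the gate's edges stop it. A rubber sleeve 19 above the gate lets the knob give about 2 N per mm and spring back.
- knob_centre (a point): Centre of the knob, on the rod's axis 173 from the pivot: about 240 above the bench with the stick upright, the knob's top 27 higher. From neutral it travels about 47 forward or rearward into a slot, and about 43 to either side of the middle.
- stick_across (a joint): Sideways lean of the gearstick, rad: about -0.25 in the left leg (first/second), 0 upright, about +0.25 in the right leg (third/fourth).
- stick_fore (a joint): Forward lean of the gearstick, rad: about -0.275 in a rearward slot (second, fourth) fully home, 0 in neutral, about +0.275 in a forward slot (first, third) fully home.
- paste_tin: Flat pale round tin, diameter 54, 36 high, standing on the gearbox cover at the right of the gate. A bystander; origin at the middle of its underside.
- tip_key: Small flat steel key, about 100 x 28 x 6, lying on the gearbox cover at the right of the gate. A bystander; origin at the middle of its underside.
- chip_hammer: Steel chipping hammer, about 250 long, lying on the bench at the right of the machine. A bystander; origin at the middle of its length, on the bench.
- wire_brush: Wire brush with wooden back, about 255 long, lying on the bench at the right of the machine. A bystander; origin at the middle of its length, on the bench.
- spray_can: Upright pale round bottle with a narrow neck and black cap, diameter 60, 170 high, standing on the bench at the right of the machine. A bystander; origin at the middle of its underside.
- weld_magnet: Square dark steel welding magnet, 70 x 70 x 20, lying on the bench. A bystander; origin at the middle of its underside.
- bar_clamp: Bar clamp, about 210 long, lying on the bench behind the turntable. A bystander; origin at the middle of its length, on the bench.

How it is judged:
By the outcome, as a careful person would: the job done as asked, in the order asked, and still so for the second after the job is handed in, with the robot touching nothing.
It also fails if it takes over 69 s, if anything falls off the work surface, if the arm or the gripper's body presses on something with over 40 N, if the wrist force passes 120 N, or if a joint passes its speed limit or range.

## Robot

A 6-joint arm with a two-finger parallel gripper is mounted at the origin on the work surface. World frame = base frame: x ahead of the robot, y to its left, z up, the work surface at z = 0. Lengths are in m, angles in rad, forces in N, time in s.
With the tool pointing down it reaches from about 0.425 to 1.125 m from the base axis. Payload 14.9 kg.
Tool frame: the origin (TCP) lies at the very end of the fingers, on their centre line; the grasp point (between the pads) lies 19 mm behind it; y points along the fingers, z is the direction in which the jaws open and shut, and the axes are right-handed (so a half turn about y gives the same grasp; the last joint's range is limited). The gripper opens to 91 mm and grips with 3 to 60 N. Pads are 32 mm wide; open, the fingers measure 118 mm over their backs; the gripper's body (76 mm by 178 mm) begins 60 mm behind the grasp point.
Start: joints at [1.114, 0.379, 1.734, -0, 1.028, -0.033], TCP at [0.288, 0.638, 0.214] pointing down, gripper open.
Joint ranges: [-2.77, 2.77], [-0.74, 2.19], [0, 2.66], [-1.06, 4.2], [0.31, 2.87], [-3.08, 3.08]. Speed limits (rad/s): [1.89, 1.89, 2.39, 3.14, 3.14, 3.14].

## Interface

Orientations are given as a rotation vector (axis times angle).
In Python, from plant import state, eyes, job gives the robot as it stands.
- The arm moves only by the tool send_rows, never from a script. Its argument "plan" is a list of rows, each a list of 3 entries, a list of its own where there are three numbers: the turn, a rotation vector about the tool's x, y, z in degrees, then the shift along the tool's x, y, z in m, then the opening, from -1 (shut) to 1 (fully open). A call has 1 to 10 rows; each row is the pose to reach, as a shift and turn from the pose commanded when the call began, along the tool's axes at that moment; what a row does not reach only later rows make up. A row lasts 1/8 s, in which the tool goes at most 62.5 mm and 10.7 degrees, less where a joint would pass 70% of its speed; a pose out of reach is approached as far as the arm can. A call with a gripper value outside its range is refused whole. The fingers move at their own pace and stop on an object; the grip force is fixed at half the most. Time passes only in rows, so rows that repeat a pose let the fingers close. It gives the time, the measured TCP pose, the force and the opening at its end, in the units of the state.
- state(): the state, without advancing time (a new reading comes with each control period).
- eyes.snapshot(name): name is "side" or "top" or "wrist"; returns a dict with "image" (480x640x3 uint8, red, green, blue), "z_map" (480x640 float32, m along the optical axis (not along the pixel's ray), 0 where there is no reading), "camera_matrix" (3x3 intrinsics, pixels), "extrinsics" (4x4, takes a point from camera to world coordinates). Camera axes: x right, y up, looking along -z (the intrinsics and any distortion apply to the point x, -y, -z); pixel columns grow to the right and rows downward; lengths in m; the calibration is good to about 2 mm. A picture is of the moment at which its call begins.
- job.finish_job(): hands the job in, once; it reports no verdict.
Trained networks look in a picture, given as the dict that the camera call returned (one of the last four; its "shot" number tells which), for a name from the list of things; names that differ only in an ending like _2 or _b are one class to them, and where a whole thing is asked for, a point or a joint stands for the part that bears it (a point fixed in the world has none). Each returns a list of dicts, best first, with "score" (0 to 1); they miss things now and then, are a little off and sometimes report something else, mostly with a low value. They report only what shows in the picture. A call takes as long as a camera call.
- eyes.look_for(thing, picture): "extent" ([left, top, right, bottom] in pixels, round what is visible of it).
- eyes.cut_out(thing, picture): "region" (480x640 bool, what is visible of it) and "extent" ([left, top, right, bottom] in pixels, round what is visible of it).
The state is a dict: "t": time; "qpos": joint angles; "joint_velocities": joint speeds; "joint_torque": joint torques, N m; "tcp_pos": TCP position; "tool_rot": TCP orientation; "wrist_force": force on the tool from outside, world axes, zero at the start; "wrist_torque": the same for the moment, N m; "width": finger opening in m.
Only numpy, scipy, OpenCV 4.12 (cv2) and the standard library are available. Lean on these libraries where they do the work, as an engineer would, in place of code of your own. Each camera call takes 0.05 s, during which the arm holds its last target.

## Working session

There is one attempt and no reset: what is moved stays moved. The work goes in short steps, Python scripts to look and compute and a tool call to move; the robot and the scene stay as the last step left them, time stands still between calls to the robot, and variables do not carry over. Pictures are saved under pics/ and viewed, and the job is handed in when it is done.

Besides the shell and the picture viewer there is one more tool, called after "Emit:" as name([rows], argument=value, ...), one row to a line, values as JSON. send_rows: Moves the arm, as the interface text tells. Its arguments: {"type":"object","properties":{"plan":{"type":"array"}},"required":["plan"]}

```bash
mkdir -p pics; ls
cat > h.py <<'E'
import numpy as np,cv2
from scipy.spatial.transform import Rotation as R
from plant import state,eyes,job
def save(p,n): cv2.imwrite('pics/'+n+'.png',p['image'][:,:,::-1])
def w(p,u,v,z=None):
    K=p['camera_matrix'];E=np.array(p['extrinsics']);z=p['z_map'][int(v),int(u)] if z is None else z
    return E[:3,:3]@np.array([(u-K[0,2])/K[0,0]*z,-(v-K[1,2])/K[1,1]*z,-z])+E[:3,3]
def cloud(p,m=None):
    K=p['camera_matrix'];E=np.array(p['extrinsics']);Z=p['z_map']
    ok=Z>0
    if m is not None: ok&=m
    v,u=np.nonzero(ok);z=Z[ok]
    return np.c_[(u-K[0,2])/K[0,0]*z,-(v-K[1,2])/K[1,1]*z,-z]@E[:3,:3].T+E[:3,3],u,v
def proj(p,X):
    K=p['camera_matrix'];E=np.array(p['extrinsics']);c=(np.array(X)-E[:3,3])@E[:3,:3]
    return K[0,2]+K[0,0]*c[0]/-c[2],K[1,2]-K[1,1]*c[1]/-c[2]
E
python3 - <<'E'
from h import *
s=state();print({k:np.round(v,3) for k,v in s.items()});print(R.from_rotvec(s['tool_rot']).as_matrix().round(3))
for n in['side','top','wrist']:
    p=eyes.snapshot(n);save(p,n+'0');print(n,np.round(p['extrinsics'],3).tolist(),np.round(p['camera_matrix'],1).tolist())
    for t in['gate_centre','knob_centre','turntable','gearstick','paste_tin','spray_can']:
        for d in eyes.cut_out(t,p)[:2]:
            c,u,v=cloud(p,d['region'])
            print(t,round(d['score'],2),np.round(d['extent']),len(c),np.median(c,0).round(3) if len(c) else'', c.min(0).round(3) if len(c) else '',c.max(0).round(3) if len(c) else '')
E
```

```text
pics
{'t': np.float64(0.0), 'qpos': array([ 1.114,  0.379,  1.735, -0.   ,  1.028, -0.033]), 'joint_velocities': array([ 0.   , -0.   , -0.001,  0.001,  0.001, -0.   ]), 'joint_torque': array([-1.0000e-03, -7.6366e+01, -4.3438e+01,  6.5000e-02,  4.2000e-02,
       -0.0000e+00]), 'tcp_pos': array([0.288, 0.638, 0.213]), 'tool_rot': array([-1.546,  0.333, -0.332]), 'wrist_force': array([ 0.688, -0.32 , -0.699]), 'wrist_torque': array([-0.022, -0.   ,  0.051]), 'width': np.float64(0.091)}
[[ 0.912 -0.     0.411]
 [-0.411 -0.001  0.912]
 [-0.    -1.    -0.001]]
side [[0.991, 0.075, -0.112, 0.477], [-0.134, 0.661, -0.738, -0.827], [0.019, 0.746, 0.665, 0.902], [0.0, 0.0, 0.0, 1.0]] [[474.6, 0.0, 317.3], [0.0, 474.6, 239.0], [0.0, 0.0, 1.0]]
gate_centre 0.97 [219. 161. 393. 345.] 18448 [ 0.537 -0.013  0.108] [ 0.353 -0.229 -0.003] [0.79  0.602 0.26 ]
knob_centre 0.78 [256. 196. 275. 236.] 468 [0.489 0.019 0.234] [0.463 0.009 0.092] [0.51 0.15 0.26]
knob_centre 0.51 [255. 200. 286. 248.] 536 [0.492 0.017 0.228] [0.463 0.001 0.092] [0.52  0.147 0.26 ]
turntable 0.72 [220. 158. 395. 343.] 183
[... 789 characters left out ...]
.61 [165. 168. 402. 359.] 28876 [0.537 0.067 0.121] [ 0.354 -0.169 -0.004] [0.779 0.348 0.258]
gearstick 0.96 [293. 283. 320. 316.] 539 [0.488 0.026 0.246] [0.463 0.004 0.103] [0.526 0.057 0.258]
gearstick 0.45 [164. 170. 403. 357.] 29216 [0.537 0.066 0.121] [ 0.352 -0.185 -0.007] [0.781 0.359 0.258]
paste_tin 0.84 [352. 227. 380. 254.] 528 [ 0.618 -0.094  0.139] [ 0.594 -0.12   0.105] [ 0.644 -0.069  0.148]
spray_can 0.89 [410. 220. 444. 255.] 846 [ 0.625 -0.222  0.112] [ 0.602 -0.287 -0.004] [ 0.669 -0.202  0.173]
wrist [[0.41, -0.883, -0.226, 0.225], [0.912, 0.398, 0.102, 0.666], [0.0, -0.248, 0.969, 0.385], [0.0, 0.0, 0.0, 1.0]] [[345.6, 0.0, 327.4], [0.0, 345.6, 236.3], [0.0, 0.0, 1.0]]
```

View pics/side0.png

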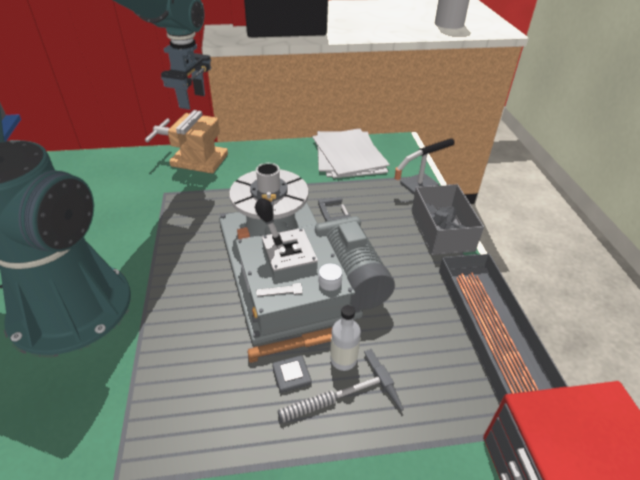

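View pics/top0.png

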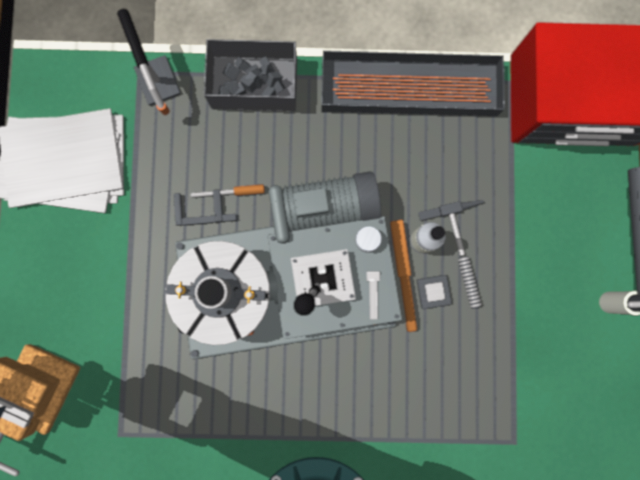

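Run:
```python
from h import *
p=eyes.snapshot('top');c,u,v=cloud(p)
# gate plate: height ~.137, near knob
m=(abs(c[:,2]-.137)<.006)&(abs(c[:,0]-.53)<.12)&(abs(c[:,1]-.01)<.11)
P=c[m];print(len(P))
r=cv2.minAreaRect(P[:,:2].astype(np.float32)*1000);print(r)
# turntable disc
m=(abs(c[:,2]-.154)<.005)&(c[:,1]>.08)&(c[:,1]<.4)
T=c[m];h=cv2.convexHull(T[:,:2].astype(np.float32)*1000);print(len(T),cv2.minEnclosingCircle(h),cv2.fitEllipse(h))
m=(abs(c[:,2]-.222)<.006)&(c[:,1]>.08)&(c[:,1]<.4);T=c[m];print(len(T),cv2.minEnclosingCircle(T[:,:2].astype(np.float32)*1000))
m=(c[:,2]>.2)&(np.hypot(c[:,0]-.487,c[:,1]-.03)<.05);T=c[m];print('knob',T[:,2].max(),cv2.minEnclosingCircle(T[:,:2].astype(np.float32)*1000),T[T[:,2]>.25].mean(0))
i=p['image'][200:380,240:420,::-1];cv2.imwrite('pics/crop0.png',cv2.resize(i,(720,720),interpolation=cv2.INTER_CUBIC)[:600])
```

```text
2333
((559.0802001953125, 9.659172058105469), (219.0191192626953, 170.03395080566406), 89.81291198730469)
5779 ((501.9297790527344, 209.87713623046875), 105.0211181640625) ((502.2121276855469, 209.83578491210938), (208.42276000976562, 208.8406219482422), 175.5596466064453)
782 ((502.0184020996094, 209.73513793945312), 30.186019897460938)
knob 0.2595127137464839 ((484.1821594238281, 31.18738555908203), 22.094697952270508) [0.48287761 0.03251416 0.25299251]
```

View pics/crop0.png

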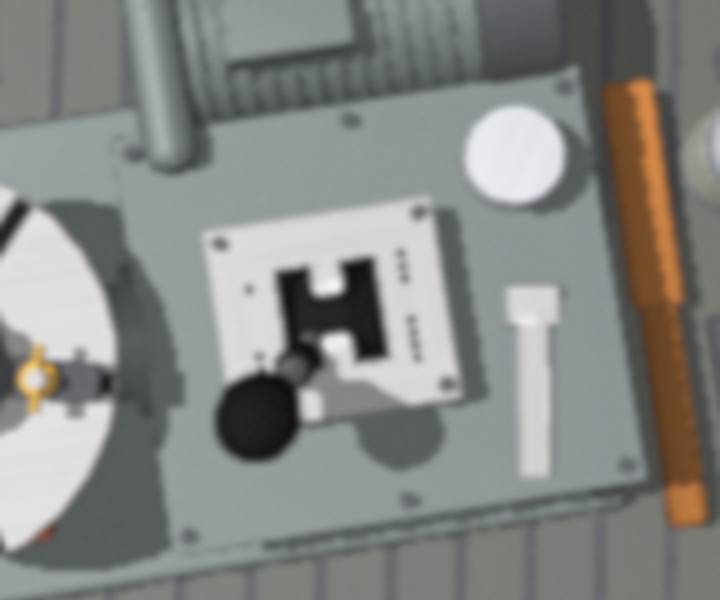

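The top view shows the stick in the left rear leg, with the knob at about px (304,304). The plate is yawed about 8°, the paste tin is at (369,239) and the key at (374,295). I'll refine the gate pose next.

Run:
```python
from h import *
p=eyes.snapshot('top')
hsv=cv2.cvtColor(p['image'],cv2.COLOR_RGB2HSV)
m=((hsv[...,2]>165)&(hsv[...,1]<40)).astype(np.uint8)
m[:,:285]=0;m[:,360:]=0;m[:245]=0;m[310:]=0
n,l,s,_=cv2.connectedComponentsWithStats(m);k=1+s[1:,4].argmax();v,u=np.nonzero(l==k);print(s[k])
E=p['extrinsics'];K=p['camera_matrix']
q=[]
for a,b in zip(u,v):
    d=E[:3,:3]@np.array([(a-K[0,2])/K[0,0],-(b-K[1,2])/K[1,1],-1]);q.append((E[:3,3]+d*(.137-E[2,3])/d[2])[:2])
q=np.array(q);print(cv2.minAreaRect(q.astype(np.float32)*1000))
# depth-based
c,_,_=cloud(p);mm=(c[:,2]>.125)&(c[:,2]<.15)&(abs(c[:,0]-.535)<.065)&(abs(c[:,1])<.07);print(cv2.minAreaRect(c[mm][:,:2].astype(np.float32)*1000))
# cover z etc
mm=(c[:,2]>.06)&(c[:,2]<.118)&(c[:,1]<.1);print(cv2.minAreaRect(c[mm][:,:2].astype(np.float32)*1000))
for ya in(7,8,9):
    a=np.radians(ya);print(ya,np.array([.502,.2098])+.215*np.array([np.sin(a),-np.cos(a)]))
p=eyes.snapshot('side')
for d in eyes.cut_out('knob_centre',p)[:1]:
    c,u,v=cloud(p,d['region']);c=c[(c[:,2]>.19)&(c[:,1]<.06)]
    from scipy.optimize import least_squares
    r=least_squares(lambda x:np.linalg.norm(c-x[:3],axis=1)-.021,[.484,.032,.23],loss='soft_l1',f_scale=.002).x;print('knob sph',r)
```

```text
[ 290  249   65   52 1874]
((536.9014282226562, -1.5708770751953125), (105.54632568359375, 120.60890197753906), 9.766510963439941)
((535.6875610351562, -2.3630752563476562), (104.19750213623047, 118.13623809814453), 10.248230934143066)
((603.0977783203125, -307.8099670410156), (956.5020141601562, 823.150634765625), 2.35485577583313)
7 [ 0.52820191 -0.00359742]
8 [ 0.53192222 -0.00310763]
9 [ 0.53563341 -0.00255299]
knob sph [0.48367049 0.03151958 0.23317409]
```

Emit:
send_rows([
  [[0,0,0],[0,-0.03,0],-1],
  [[0,0,0],[0,-0.07,0],-1],
  [[0,0,0],[0,-0.11,0],-1],
  [[0,0,0],[0,-0.13,0],-1],
  [[0,0,0],[0,-0.13,0],-1],
])

```text
t: 1.88
tcp_pos: [0.288, 0.6384, 0.3447]
tool_rot: [-1.543, 0.332, -0.333]
wrist_force: [-0.5, -0.1, 0.9]
width: 0.0443
```

```bash
cat >> h.py <<'E'
G=np.array([.536,-.0022]);A=np.radians(9.5);F=np.array([np.cos(A),np.sin(A)]);L=np.array([-np.sin(A),np.cos(A)])
def m2w(x,y): return G+x*F+y*L
def w2m(p): d=np.array(p)[:2]-G; return np.array([d@F,d@L])
def rel(x,y,z):
    s=state();M=R.from_rotvec(s['tool_rot']).as_matrix();d=np.r_[m2w(x,y),z]-s['tcp_pos']
    T=np.c_[np.r_[-L*1,0],[0,0,-1],np.r_[F,0]]  # x right, y down, z fwd
    print('tcp m',w2m(s['tcp_pos']).round(4),s['tcp_pos'].round(4),'shift',(M.T@d).round(4),'turn',np.degrees((R.from_matrix(M.T@T)).as_rotvec()).round(2),'F',s['wrist_force'].round(1),'t',s['t'])
E
python3 -c "
from h import *
rel(-.0875,.042,.345)"
```

```text
tcp m [-0.1388  0.6728] [0.288  0.6384 0.3447] shift [ 0.3934 -0.0011 -0.4957] turn [-1.000e-01  5.622e+01 -5.000e-02] F [-0.5 -0.1  0.9] t 1.875
```

Emit:
send_rows([
  [[0,5.6,0],[0.039,0,-0.05],-1],
  [[0,11.2,0],[0.079,0,-0.099],-1],
  [[0,16.9,0],[0.118,0,-0.149],-1],
  [[0,22.5,0],[0.157,0,-0.198],-1],
  [[0,28.1,0],[0.197,0,-0.248],-1],
  [[0,33.7,0],[0.236,0,-0.297],-1],
  [[0,39.4,0],[0.275,0,-0.347],-1],
  [[0,45,0],[0.315,0,-0.397],-1],
  [[0,50.6,0],[0.354,0,-0.446],-1],
  [[0,56.2,0],[0.393,0,-0.496],-1],
])

```text
t: 3.12
tcp_pos: [0.4397, 0.0299, 0.3423]
tool_rot: [-1.283, 1.09, -1.087]
wrist_force: [1.6, -0.5, 0.5]
width: 0.0008
```

Emit:
send_rows([
  [[0,0,0],[0,0,0],-1],
  [[0,0,0],[0,0,0],-1],
])

```text
t: 3.38
tcp_pos: [0.4397, 0.0321, 0.3426]
tool_rot: [-1.284, 1.088, -1.085]
wrist_force: [0.3, 0.9, -0.3]
width: 0.0004
```

```bash
python3 -c "
from h import *
rel(-.0875,.042,.215);print(state()['qpos'])
p=eyes.snapshot('wrist');save(p,'wrist1');print(proj(p,[.4837,.0315,.233]))
p=eyes.snapshot('side');save(p,'side1')"
```

```text
tcp m [-0.0893  0.0497] [0.4397 0.0321 0.3426] shift [0.0078 0.1276 0.0021] turn [ 0.12  0.   -0.03] F [ 0.3  0.9 -0.3] t 3.375
[ 1.98492244e-02 -2.05310361e-01  2.12612445e+00  2.21962593e-04
  1.22287226e+00 -1.46104946e-01]
(np.float64(378.2322759140998), np.float64(241.960188240917))
```

Emit:
send_rows([
  [[0,0,0],[0.008,0.01,0.002],-1],
  [[0,0,0],[0.008,0.045,0.002],-1],
  [[0,0,0],[0.008,0.08,0.002],-1],
  [[0,0,0],[0.008,0.11,0.002],-1],
  [[0,0,0],[0.008,0.128,0.002],-1],
  [[0,0,0],[0.008,0.128,0.002],-1],
])

```text
t: 4.22
tcp_pos: [0.4425, 0.0248, 0.2144]
tool_rot: [-1.286, 1.087, -1.083]
wrist_force: [0.9, 0.2, 0.7]
width: 0.0005
```

```bash
python3 -c "
from h import *
rel(-.0875,.042,.215);print(state()['qpos'].round(3))
p=eyes.snapshot('wrist');save(p,'wrist2')
p=eyes.snapshot('side');i=p['image'][120:320,160:400,::-1];cv2.imwrite('pics/side2.png',cv2.resize(i,(720,600)))"
```

```text
tcp m [-0.0877  0.0421] [0.4425 0.0248 0.2144] shift [ 0.0001 -0.0006  0.0002] turn [ 0.17  0.1  -0.03] F [0.9 0.2 0.7] t 4.225
[ 0.003 -0.043  2.235 -0.     0.952 -0.164]
```

View pics/side2.png

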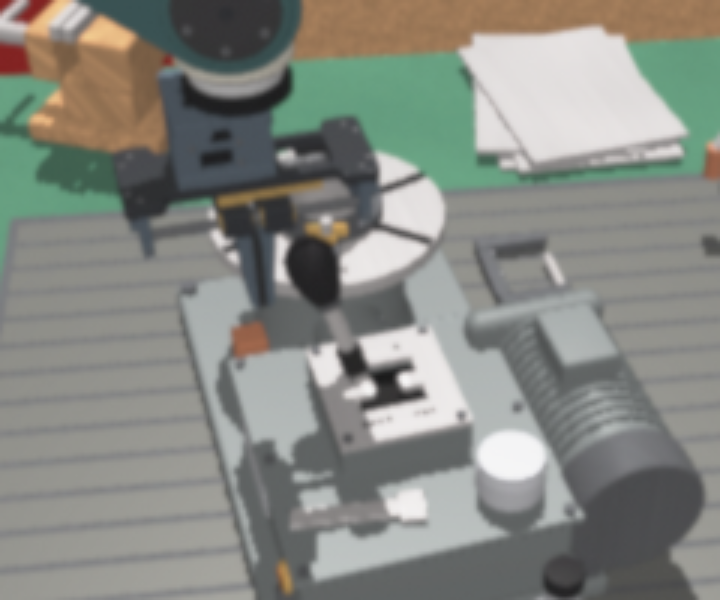

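View pics/wrist2.png

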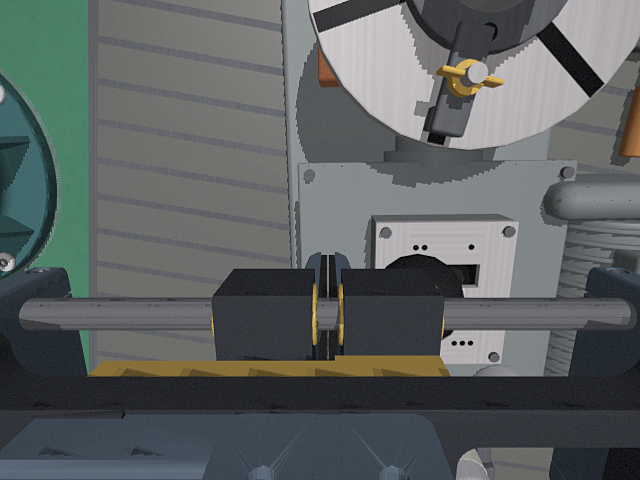

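Side view: the fingertips stand just behind the knob, clear of the pipe. The wrist view agrees, with the knob in front of the fingers at about (425,285). I'll push forward gently.

Emit:
send_rows([
  [[0,0,0],[0,0,0.005],-1],
  [[0,0,0],[0,0,0.01],-1],
  [[0,0,0],[0,0,0.014],-1],
  [[0,0,0],[0,0,0.018],-1],
  [[0,0,0],[0,0,0.022],-1],
  [[0,0,0],[0,0,0.026],-1],
  [[0,0,0],[0,0,0.03],-1],
  [[0,0,0],[0,0,0.034],-1],
  [[0,0,0],[0,0,0.038],-1],
  [[0,0,0],[0,0,0.042],-1],
])

```text
t: 5.58
tcp_pos: [0.4848, 0.0314, 0.216]
tool_rot: [-1.284, 1.087, -1.085]
wrist_force: [-5.7, 0.2, 5.2]
width: 0.0009
```

```bash
cat >> h.py <<'E'
def knob(tag):
    from scipy.optimize import least_squares
    rel(0,0,.215)
    for n in('side','top'):
        p=eyes.snapshot(n)
        u,v=proj(p,[.53,0,.19]);u,v=int(u),int(v)
        cv2.imwrite(f'pics/{tag}_{n}.png',cv2.resize(p['image'][v-75:v+75,u-90:u+90,::-1],(720,600),interpolation=cv2.INTER_CUBIC))
        for d in (eyes.cut_out('knob_centre',p) or [])[:1]:
            c,_,_=cloud(p,d['region']);c=c[(c[:,2]>.205)&(c[:,2]<.28)&(np.linalg.norm(c[:,:2]-G,axis=1)<.1)]
            dark=None
            if len(c)>40:
                r=least_squares(lambda x:np.linalg.norm(c-x[:3],axis=1)-.021,np.r_[np.median(c[:,:2],0),.23],loss='soft_l1',f_scale=.002).x
                print(n,round(d['score'],2),'ext',np.round(d['extent']),len(c),'knob m',w2m(r).round(4),'z',r[2].round(4))
E
python3 -c "
from h import *
knob('a')"
```

```text
tcp m [-0.0449  0.0416] [0.4848 0.0314 0.216 ] shift [0.0416 0.0009 0.0449] turn [ 0.07  0.02 -0.01] F [-5.7  0.2  5.2] t 5.575
side 0.75 ext [272. 193. 284. 234.] 320 knob m [-0.0186  0.0437] z 0.2382
```

View pics/a_side.png

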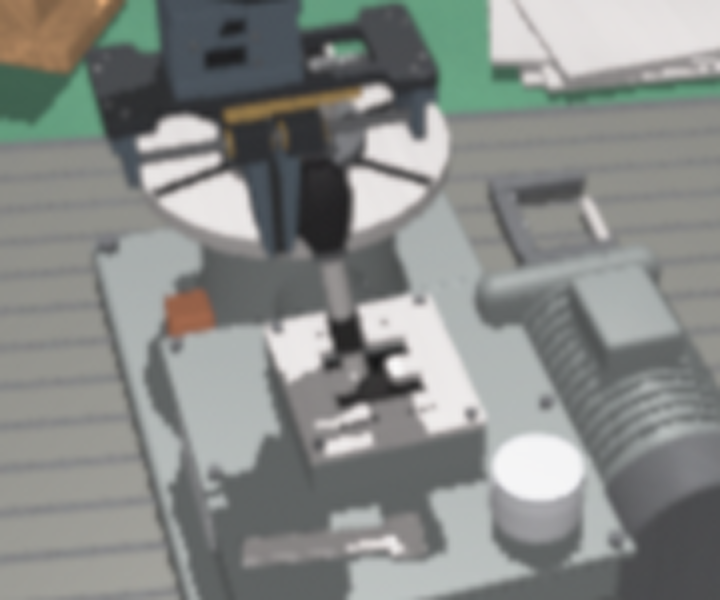

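Emit:
send_rows([
  [[0,0,0],[0,0,0.004],-1],
  [[0,0,0],[0,0,0.008],-1],
  [[0,0,0],[0,0,0.012],-1],
  [[0,0,0],[0,0,0.014],-1],
  [[0,0,0],[0,0,0.014],-1],
])

```text
t: 6.4
tcp_pos: [0.4986, 0.0337, 0.2159]
tool_rot: [-1.284, 1.087, -1.085]
wrist_force: [-5.6, -0.5, 4.6]
width: 0.0008
```

```bash
python3 -c "
from h import *
knob('b')"
```

```text
tcp m [-0.0309  0.0416] [0.4986 0.0337 0.2159] shift [0.0416 0.0009 0.0309] turn [ 0.06  0.02 -0.01] F [-5.6 -0.5  4.6] t 6.4
side 0.81 ext [281. 191. 290. 234.] 315 knob m [-0.0045  0.044 ] z 0.2396
```

View pics/b_side.png

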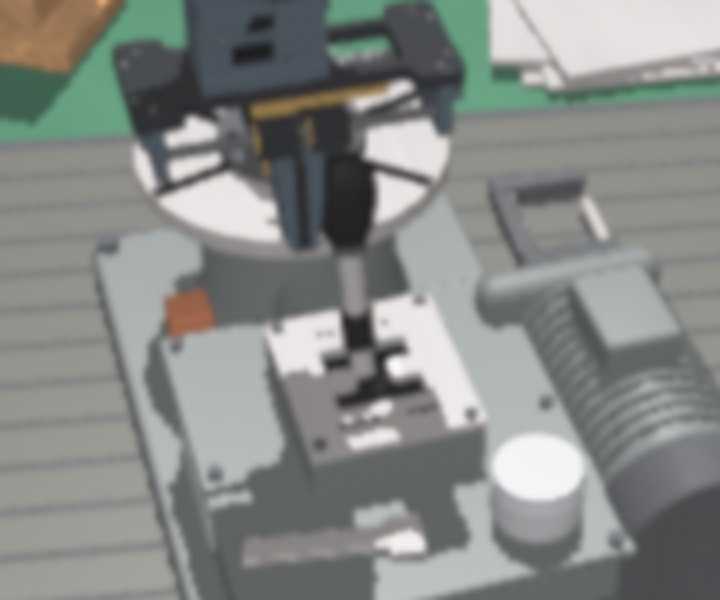

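Emit:
send_rows([
  [[0,0,0],[0,0,0.003],-1],
  [[0,0,0],[0,0,0.005],-1],
  [[0,0,0],[0,0,0.005],-1],
  [[0,0,0],[0,0,-0.005],-1],
  [[0,0,0],[0,0,-0.02],-1],
  [[0,0,0],[0,-0.03,-0.02],-1],
  [[0,0,0],[0,-0.07,-0.02],-1],
  [[0,0,0],[0,-0.1,-0.02],-1],
])

```text
t: 7.6
tcp_pos: [0.4785, 0.0302, 0.3175]
tool_rot: [-1.282, 1.085, -1.087]
wrist_force: [0.1, 0.6, 0.1]
width: 0.0003
```

```bash
python3 -c "
from h import *
knob('c')"
```

```text
tcp m [-0.0514  0.0415] [0.4785 0.0302 0.3175] shift [0.0415 0.1026 0.0512] turn [-0.08  0.02  0.01] F [0.1 0.6 0.1] t 7.6
side 0.97 ext [274. 191. 292. 233.] 368 knob m [-0.0016  0.0444] z 0.2394
top 0.6 ext [290. 274. 308. 282.] 152 knob m [-0.0017  0.0452] z 0.2405
```

View pics/c_side.png

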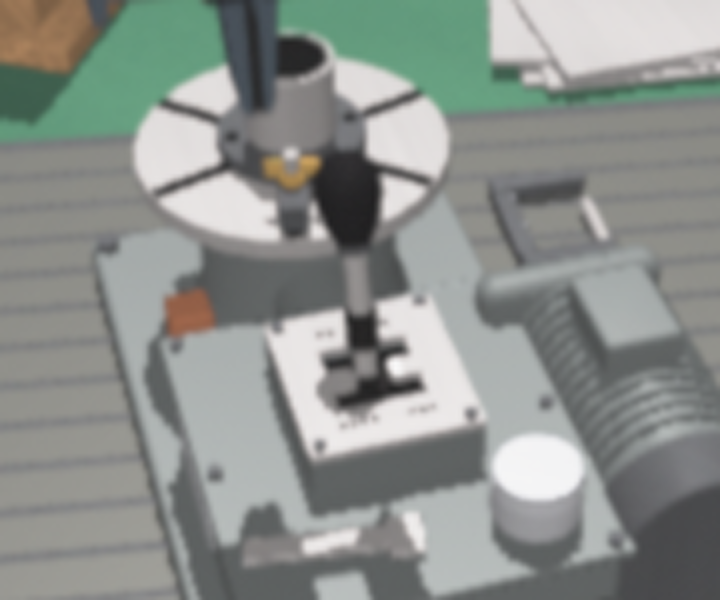

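View pics/c_top.png

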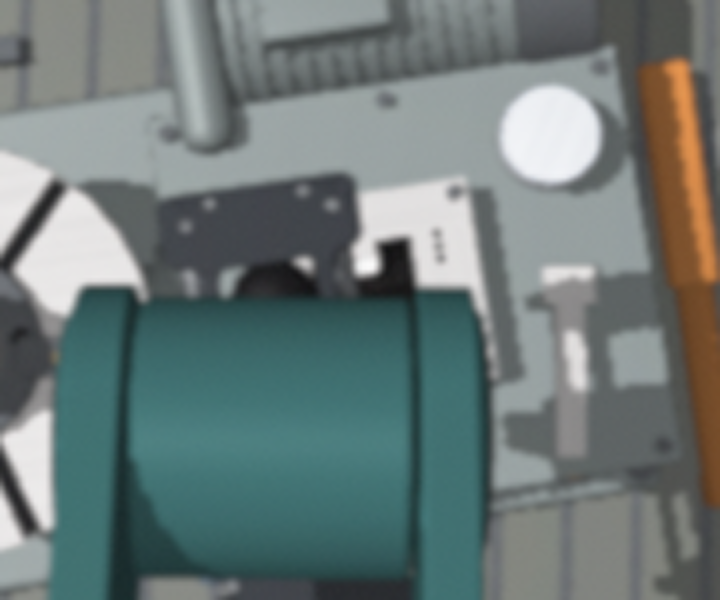

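Emit:
send_rows([
  [[0,0,0],[-0.02,0,0.015],-1],
  [[0,0,0],[-0.04,0,0.035],-1],
  [[0,0,0],[-0.0505,0,0.0495],-1],
  [[0,0,0],[-0.0505,0.02,0.0495],-1],
  [[0,0,0],[-0.0505,0.05,0.0495],-1],
  [[0,0,0],[-0.0505,0.08,0.0495],-1],
  [[0,0,0],[-0.0505,0.102,0.0495],-1],
  [[0,0,0],[-0.0505,0.102,0.0495],-1],
])

```text
t: 8.8
tcp_pos: [0.5182, 0.088, 0.212]
tool_rot: [-1.286, 1.089, -1.084]
wrist_force: [0.2, 1.3, 0.5]
width: 0.0003
```

```bash
python3 -c "
from h import *
knob('d')"
```

```text
tcp m [-0.0027  0.0919] [0.5182 0.088  0.212 ] shift [ 0.0919 -0.0031  0.0026] turn [ 0.23  0.02 -0.01] F [0.2 1.3 0.5] t 8.8
side 0.94 ext [275. 191. 289. 233.] 349 knob m [-0.0017  0.0441] z 0.2393
```

View pics/d_side.png

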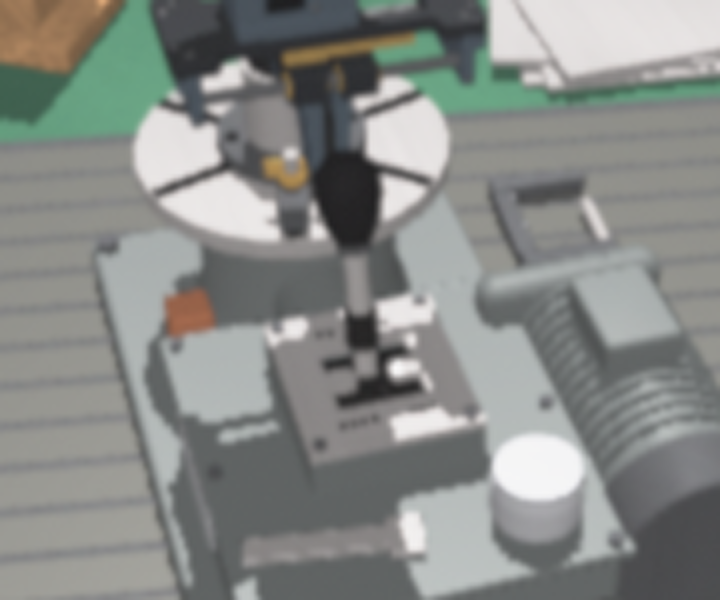

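Emit:
send_rows([
  [[0,0,0],[0.006,0,0],-1],
  [[0,0,0],[0.012,0,0],-1],
  [[0,0,0],[0.016,0,0],-1],
  [[0,0,0],[0.021,0,0],-1],
  [[0,0,0],[0.026,0,0],-1],
  [[0,0,0],[0.031,0,0],-1],
  [[0,0,0],[0.036,0,0],-1],
  [[0,0,0],[0.041,0,0],-1],
  [[0,0,0],[0.046,0,0],-1],
  [[0,0,0],[0.051,0,0],-1],
])

```text
t: 10.25
tcp_pos: [0.5285, 0.038, 0.2146]
tool_rot: [-1.282, 1.086, -1.086]
wrist_force: [-0.4, 5.0, 3.8]
width: 0.0007
```

```bash
python3 -c "
from h import *
knob('e')"
```

```text
tcp m [-0.0008  0.0409] [0.5285 0.038  0.2146] shift [ 0.0409 -0.0004  0.0008] turn [-0.07  0.   -0.03] F [-0.4  5.   3.8] t 10.25
side 0.76 ext [279. 198. 297. 237.] 334 knob m [-0.001   0.0051] z 0.2466
```

View pics/e_side.png

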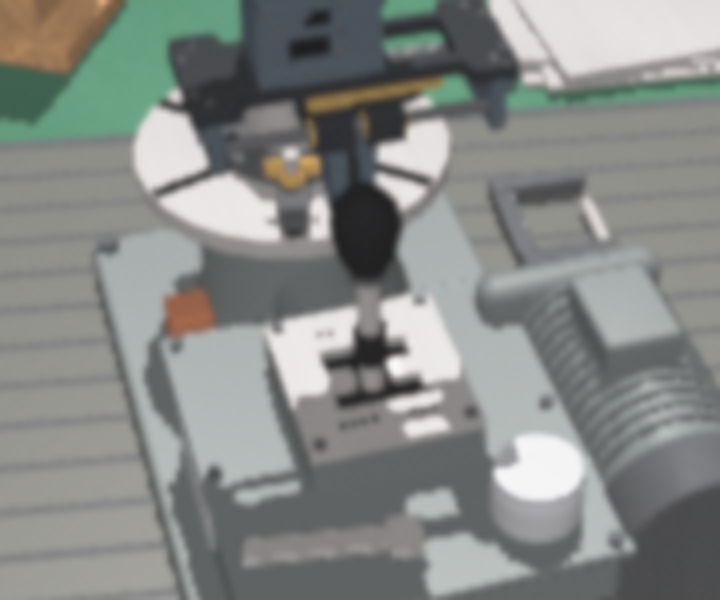

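Knob now mid-channel (y +5 mm), still in neutral. I'll keep pushing right.

Emit:
send_rows([
  [[0,0,0],[0.005,0,-0.001],-1],
  [[0,0,0],[0.01,0,-0.001],-1],
  [[0,0,0],[0.015,0,-0.001],-1],
  [[0,0,0],[0.02,0,-0.001],-1],
  [[0,0,0],[0.025,0,-0.001],-1],
  [[0,0,0],[0.03,0,-0.001],-1],
  [[0,0,0],[0.035,0,-0.001],-1],
  [[0,0,0],[0.04,0,-0.001],-1],
  [[0,0,0],[0.044,0,-0.001],-1],
  [[0,0,0],[0.046,0,-0.001],-1],
])

```text
t: 11.7
tcp_pos: [0.5341, -0.0073, 0.2133]
tool_rot: [-1.283, 1.087, -1.085]
wrist_force: [2.0, 5.7, -4.0]
width: 0.0003
```

```bash
python3 -c "
from h import *
knob('f')"
```

```text
tcp m [-0.0027 -0.0047] [ 0.5341 -0.0073  0.2133] shift [-0.0047 -0.0017  0.0027] turn [ 0.05  0.01 -0.05] F [ 2.   5.7 -4. ] t 11.7
```

View pics/f_side.png

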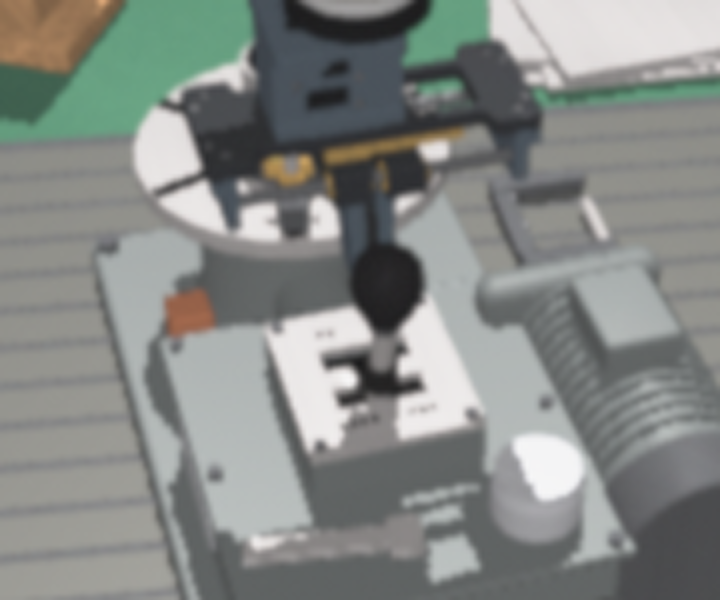

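Emit:
send_rows([
  [[0,0,0],[0.002,0,0],-1],
  [[0,0,0],[0.004,0,0],-1],
  [[0,0,0],[0.005,0,0],-1],
  [[0,0,0],[0.005,0,0],-1],
])

```text
t: 12.4
tcp_pos: [0.5348, -0.0121, 0.2132]
tool_rot: [-1.283, 1.087, -1.085]
wrist_force: [1.1, 5.9, -3.9]
width: 0.0004
```

```bash
python3 -c "
from h import *
knob('g')"
```

```text
tcp m [-0.0028 -0.0096] [ 0.5348 -0.0121  0.2132] shift [-0.0096 -0.0017  0.0028] turn [ 0.06  0.01 -0.05] F [ 1.1  5.9 -3.9] t 12.4
side 0.92 ext [286. 217. 303. 251.] 326 knob m [-0.0009 -0.0465] z 0.2412
```

Emit:
send_rows([
  [[0,0,0],[-0.01,0,0],-1],
  [[0,0,0],[-0.02,0,0],-1],
  [[0,0,0],[-0.02,-0.03,0],-1],
  [[0,0,0],[-0.02,-0.07,0],-1],
  [[0,0,0],[-0.02,-0.1,0],-1],
  [[0,0,0],[-0.02,-0.102,0],-1],
])

```text
t: 13.35
tcp_pos: [0.533, 0.0077, 0.3181]
tool_rot: [-1.281, 1.083, -1.088]
wrist_force: [-0.3, -0.2, 0.3]
width: 0.0004
```

```bash
python3 -c "
from h import *
knob('h');rel(-.050,-.044,.315)"
```

```text
tcp m [-0.0014  0.0103] [0.533  0.0077 0.3181] shift [0.0102 0.1031 0.001 ] turn [-0.2   0.04  0.05] F [-0.3 -0.2  0.3] t 13.35
side 0.88 ext [285. 214. 302. 248.] 335 knob m [ 0.     -0.0447] z 0.2418
tcp m [-0.0028  0.0103] [0.5315 0.0075 0.3147] shift [ 0.0543 -0.0002 -0.0472] turn [ 0.09  0.02 -0.01] F [-0.3  0.4 -0.8] t 13.55
```

View pics/h_side.png

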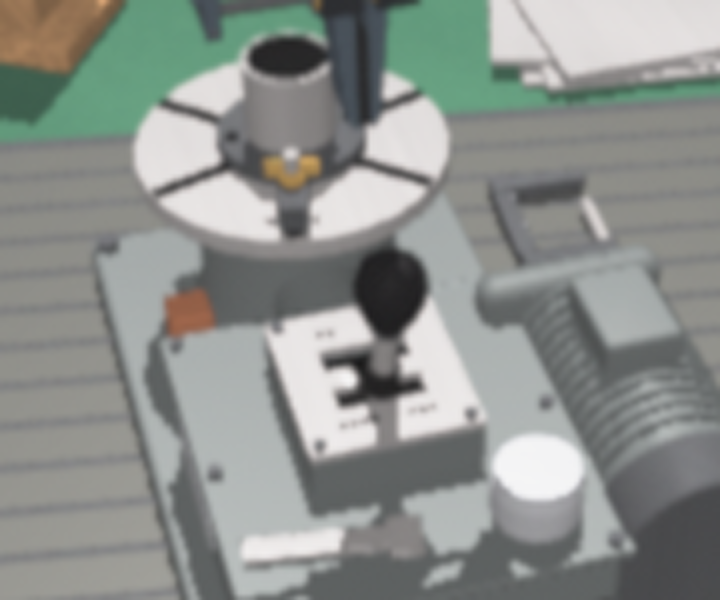

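The stick now rests in the right leg in neutral, knob at (0,-45) mm in machine axes. Next I'll go behind it.

Emit:
send_rows([
  [[0,0,0],[0,0,-0.025],-1],
  [[0,0,0],[0.02,0,-0.047],-1],
  [[0,0,0],[0.045,0,-0.047],-1],
  [[0,0,0],[0.054,0,-0.047],-1],
  [[0,0,0],[0.054,0.03,-0.047],-1],
  [[0,0,0],[0.054,0.065,-0.047],-1],
  [[0,0,0],[0.054,0.09,-0.047],-1],
  [[0,0,0],[0.054,0.1,-0.047],-1],
  [[0,0,0],[0.054,0.1,-0.047],-1],
])

```text
t: 14.68
tcp_pos: [0.4946, -0.0535, 0.2156]
tool_rot: [-1.284, 1.087, -1.085]
wrist_force: [-0.5, 0.7, 0.5]
width: 0.0007
```

```bash
python3 -c "
from h import *
knob('i')"
```

```text
tcp m [-0.0493 -0.0437] [ 0.4946 -0.0535  0.2156] shift [-0.0437  0.0005  0.0494] turn [ 0.07  0.02 -0.02] F [-0.5  0.7  0.5] t 14.675
side 0.63 ext [288. 216. 300. 247.] 324 knob m [ 0.     -0.0446] z 0.2419
```

View pics/i_side.png

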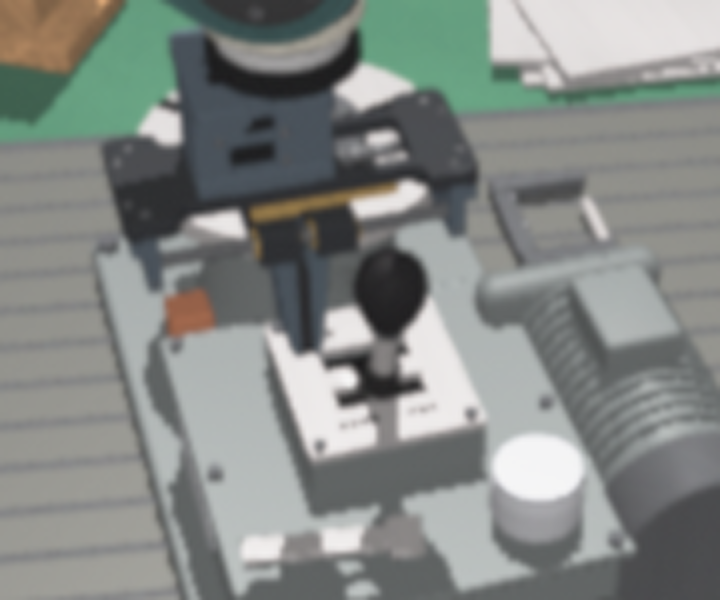

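Emit:
send_rows([
  [[0,0,0],[0,0,0.007],-1],
  [[0,0,0],[0,0,0.014],-1],
  [[0,0,0],[0,0,0.019],-1],
  [[0,0,0],[0,0,0.024],-1],
  [[0,0,0],[0,0,0.029],-1],
  [[0,0,0],[0,0,0.034],-1],
  [[0,0,0],[0,0,0.039],-1],
  [[0,0,0],[0,0,0.044],-1],
  [[0,0,0],[0,0,0.049],-1],
  [[0,0,0],[0,0,0.054],-1],
])

```text
t: 16.12
tcp_pos: [0.5479, -0.0447, 0.2157]
tool_rot: [-1.284, 1.087, -1.085]
wrist_force: [-5.8, -1.0, -0.2]
width: 0.0004
```

```bash
python3 -c "
from h import *
knob('j')"
```

```text
tcp m [ 0.0048 -0.0438] [ 0.5479 -0.0447  0.2157] shift [-0.0438  0.0007 -0.0048] turn [ 0.04  0.02 -0.02] F [-5.8 -1.  -0.2] t 16.125
side 0.83 ext [298. 214. 315. 249.] 275 knob m [ 0.0304 -0.044 ] z 0.2394
```

View pics/j_side.png

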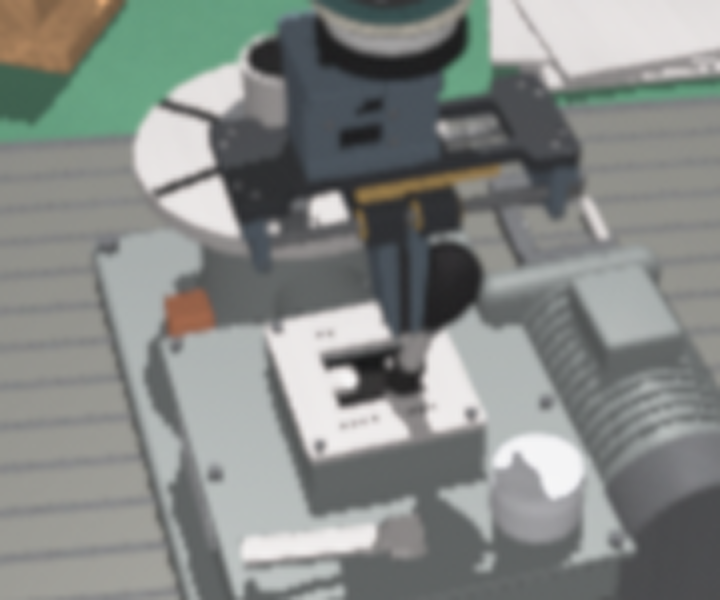

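Entering third. Another 16 mm or so is left; I'll go slowly and watch the force.

Emit:
send_rows([
  [[0,0,0],[0,0,0.004],-1],
  [[0,0,0],[0,0,0.008],-1],
  [[0,0,0],[0,0,0.011],-1],
  [[0,0,0],[0,0,0.014],-1],
  [[0,0,0],[0,0,0.016],-1],
  [[0,0,0],[0,0,0.017],-1],
])

```text
t: 17.08
tcp_pos: [0.5638, -0.0418, 0.2152]
tool_rot: [-1.284, 1.088, -1.085]
wrist_force: [-6.8, 1.3, -3.4]
width: 0.0004
```

Emit:
send_rows([
  [[0,0,0],[0,0,0.001],-1],
  [[0,0,0],[0,0,0.002],-1],
  [[0,0,0],[0,0,0.002],-1],
])

```text
t: 17.45
tcp_pos: [0.5653, -0.0415, 0.215]
tool_rot: [-1.285, 1.088, -1.084]
wrist_force: [-8.6, 0.3, -3.7]
width: 0.0001
```

```bash
python3 -c "
from h import *
knob('k')"
```

```text
tcp m [ 0.0224 -0.0436] [ 0.5653 -0.0415  0.215 ] shift [-0.0436  0.0001 -0.0224] turn [ 0.17  0.02 -0.05] F [-8.6  0.3 -3.7] t 17.45
side 0.69 ext [301. 215. 324. 246.] 257 knob m [ 0.0487 -0.042 ] z 0.2353
```

Force is starting to rise, which suggests the stop. A couple more mm to confirm.

Emit:
send_rows([
  [[0,0,0],[0,0,0.001],-1],
  [[0,0,0],[0,0,0.002],-1],
  [[0,0,0],[0,0,0.002],-1],
])

```text
t: 18.02
tcp_pos: [0.5668, -0.0412, 0.2148]
tool_rot: [-1.286, 1.089, -1.083]
wrist_force: [-10.1, -0.7, -3.6]
width: 0.0006
```

Emit:
send_rows([
  [[0,0,0],[0,0,0.001],-1],
  [[0,0,0],[0,0,0.001],-1],
])

```text
t: 18.27
tcp_pos: [0.5676, -0.041, 0.2147]
tool_rot: [-1.286, 1.089, -1.083]
wrist_force: [-11.7, -0.4, -2.8]
width: 0.0003
```

Force climbs at about 2 N/mm, the sleeve's stiffness, so the stick is home. I'll retract.

Emit:
send_rows([
  [[0,0,0],[0,0,-0.005],-1],
  [[0,0,0],[0,0,-0.02],-1],
  [[0,0,0],[0,0,-0.045],-1],
  [[0,0,0],[0,-0.03,-0.06],-1],
  [[0,0,0],[0,-0.07,-0.07],-1],
  [[0,0,0],[0,-0.11,-0.09],-1],
  [[0,0,0],[0,-0.13,-0.1],-1],
  [[0,0,0],[0,-0.13,-0.1],-1],
  [[0,0,0],[0,-0.13,-0.1],-1],
])

```text
t: 19.4
tcp_pos: [0.4709, -0.0577, 0.3451]
tool_rot: [-1.283, 1.086, -1.086]
wrist_force: [1.0, 0.4, 0.3]
width: 0.0007
```

```bash
python3 -c "
from h import *
knob('l')
p=eyes.snapshot('side');save(p,'side_end')
for t in['paste_tin','spray_can']:
    for d in eyes.cut_out(t,p)[:1]:
        c,u,v=cloud(p,d['region']);print(t,np.median(c,0).round(3))"
```

```text
tcp m [-0.0733 -0.044 ] [ 0.4709 -0.0577  0.3451] shift [-0.0439  0.1301  0.0734] turn [ 0.01  0.02 -0.  ] F [1.  0.4 0.3] t 19.4
side 0.9 ext [302. 214. 322. 249.] 332 knob m [ 0.0463 -0.0422] z 0.2354
top 0.76 ext [333. 241. 351. 261.] 382 knob m [ 0.0476 -0.0438] z 0.2333
paste_tin [ 0.618 -0.108  0.141]
spray_can [ 0.628 -0.251  0.101]
```

View pics/l_side.png

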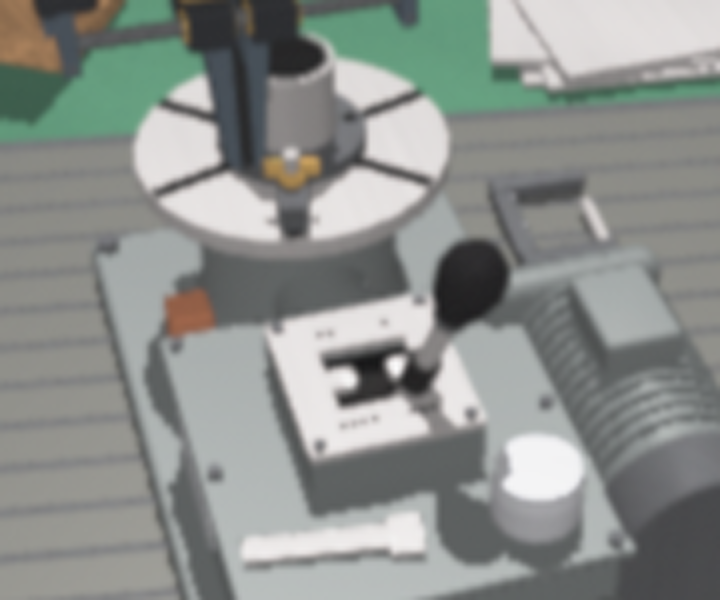

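View pics/l_top.png

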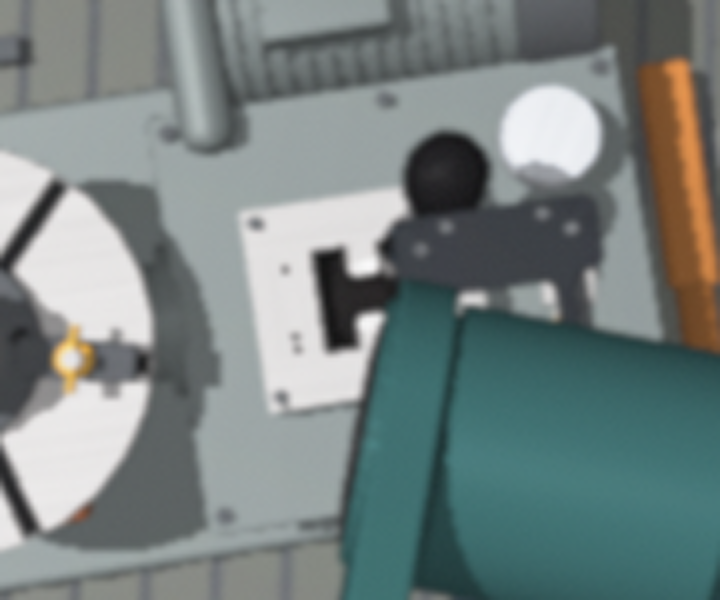

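View pics/side_end.png

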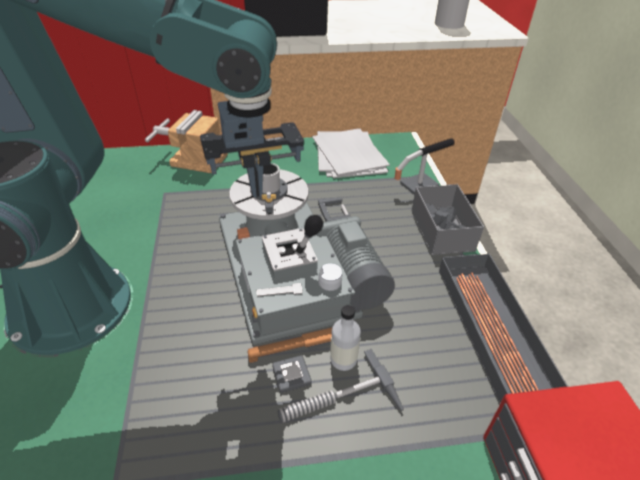

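The pictures show the stick in the right forward slot (knob near px (313,224) in the side view), the fingers clear and the bystanders unmoved. Handing in.

```bash
python3 -c "
from h import *
print(job.finish_job())"
```

```text
the job is handed in; nothing more can be done
None
```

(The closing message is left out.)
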